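# Clear the batch counter with its sunken reset key

## Robot

A 6-joint arm with a two-finger parallel gripper is mounted at the origin on a cart in front of the work surface, level with it; the furniture and walls round the work are solid. World frame = base frame: x ahead of the robot, y to its left, z up, the work surface at z = 0. Lengths are in m, angles in rad, forces in N, time in s.
With the tool pointing down it reaches from about 0.325 to 0.85 m from the base axis. Payload 4.4 kg.
Tool frame: the origin (TCP) lies at the very end of the fingers, on their centre line; the grasp point (between the pads) lies 19 mm behind it; z points along the fingers, y is the line along which they close (so a half turn about z gives the same grasp; the last joint's range is limited). The gripper opens to 94 mm and grips with 3 to 60 N. Pads are 16 mm wide; open, the fingers measure 119 mm over their backs; the gripper's body (75 mm by 177 mm) begins 78 mm behind the grasp point.
Start: joints at [-1.476, 0.207, 1.542, -0, 1.393, -0.15], TCP at [0.139, -0.558, 0.205] pointing down, gripper open.
Joint ranges: [-2.73, 2.73], [-0.86, 2.22], [0.23, 2.46], [-1.11, 4.25], [0.08, 2.63], [-2.82, 2.82]. Speed limits (rad/s): [2.79, 2.79, 3.14, 3.14, 3.14, 3.14].

## Interface

Orientations are given as a 3x3 rotation matrix whose columns are the frame's x, y, z axes.
In Python, from bench import manip gives the robot as it stands.
- The arm moves only by the tool apply_moves, never from a script. Its argument "rows" is a list of rows, each a list of 6 numbers: the shift along the tool's x, y, z in mm, then the turn, a rotation vector about the tool's x, y, z in degrees. In form: [[tx, ty, tz, rx, ry, rz], ...]. A call has 1 to 10 rows; each row shifts and turns the commanded pose from where the row before left it, along the tool's axes as they then stand; what a row does not reach is not made up. A row lasts 1/12 s, in which the tool goes at most 41.7 mm and 7.16 degrees, less where a joint would pass 70% of its speed; a pose out of reach is approached as far as the arm can. A call is refused whole if a number of a shift passes 41.7 or a number of a turn 7.16, either way. A call with a gripper value outside its range is refused whole. "hand" is the opening, from 0 (shut) to 1 (fully open), set as the call begins (left out, the last holds). The fingers move at their own pace and stop on an object; "squeeze" is the grip in N (left out, the last holds). Time passes only in rows, so rows that do not move let the fingers close. It gives the time, the measured TCP pose, the force, the opening and the grip force at its end, in the units of the state.
- manip.sense(): the state, without advancing time (a new reading comes with each control period).
- manip.read_camera(name): name is "scene" or "side" or "wrist"; returns (picture, depth): 384x512x3 uint8, blue, green, red; 384x512 float32, m along the optical axis (not along the pixel's ray), 0 where there is no reading.
- manip.calibration(name): a dict with "camera_matrix" (3x3 intrinsics, pixels), "dist_coeffs" ([k1, k2, p1, p2, k3] as OpenCV has them; the pictures are not rectified), "R" (3x3) and "t" (3): a world point X has camera coordinates R X + t. Camera axes: x right, y down, z forward; pixel columns grow to the right and rows downward; lengths in m; the calibration is good to about 2 mm. A picture is of the moment at which its call begins: read the wrist's pose just before it. calibration takes no time and is no camera call; for the wrist camera it gives the pose at the moment of the call.
- manip.sign_off(): hands the job in; it is judged then, once.
The state is a dict: "time": time; "joint_positions": joint angles; "joint_vel": joint speeds; "tau": joint torques, N m; "ee_pos": TCP position; "orientation": TCP orientation; "force": force on the tool from outside, world axes, zero at the start; "moment": the same for the moment, N m; "width": finger opening in m; "gripper_force": force on a finger pad.
Only numpy, scipy, OpenCV 4.12 (cv2) and the standard library are available. Lean on these libraries where they do the work, as an engineer would, in place of code of your own. Each camera call takes 0.05 s, during which the arm holds its last target. There are 200 camera calls.

## Task

On the grey batch counter with two shuttered keys, clear the count: slide the blue shutter all the way back to bare its well, reach a fingertip down the well and hold the sunken blue key fully down for a second or two, then let the key up and slide the blue shutter fully closed again. Only touch and push: pick nothing up, leave the red shutter as it is, and leave the two vials and the cap tub standing where they are.

Things in the scene. Friction and masses are not known exactly. Their poses are not given: they have to be found in the camera images.
- counter: Batch counter fixed to the table: grey tray 162 x 112 x 10 mm; along its far (+x) edge a display housing 26 mm long, full width, 64 mm high. Origin: centre of its underside, on the table; its x axis points from its front edge (robot's side) to the display, y left, z up. Two white key modules stand side by side on the tray, tops 50 mm above the table; which is left changes.
- reset_module: White module of the blue (reset) key, fixed on the tray, 126 (x) x 50 (y) x 40 mm high; axes as the counter's; origin at the centre of its underside, 10 mm above the table. In its top is the key's well: a rectangular hole 50 mm in x by 34 mm in y, centred 30 mm in front (-x) of the origin. Guide rails 3 mm wide, 23 mm either side of the middle, stand 6 mm above its top.
- reset_dish (a point): Middle of the floor of the finger dish on the blue shutter, 54.5 mm above the table; moves with it; axes as the counter's. The shutter is a plate 60 (x) x 42 mm with a ridge across its front and back end, each 6 mm thick, 40 mm wide, rising 10.5 mm above this point; 48 mm are clear between them. Closed fingers set in the dish push the back ridge (+x) to open, the front ridge (-x) to close.
- reset_shutter (a joint): Travel of the blue shutter in m: 0 = closed over the well, 0.060 = fully open against its stop (towards the display, +x of the counter). Slides with about 1.5 N of friction and stays where it is left; it may start up to 12 mm open.
- reset_key_top (a point): Centre of the top of the sunken blue key (plate 44 x 28 mm) in the middle of its well; axes as the counter's. With the key up it is 36 mm above the table, 14 mm below the well's rim. The closed blue shutter covers the well; fully open it bares it wholly (its front ridge then begins 30 mm behind this point).
- reset_key (a joint): Travel of the blue key in m, straight down: 0 = up, 0.005 = fully down. A spring returns it: about 1.4 N to start it, 5 N to bottom it.
- stop_dish (a point): The same point on the red shutter of the other module (same shape and size), which covers the stop key: leave it alone. It moves with the red shutter.
- vial_a: Loose glass vial, 22 mm in diameter and 56 mm high with a white cap, standing upright; origin at the centre of its underside. Leave it standing.
- vial_b: Loose open glass vial, 22 mm in diameter and 50 mm high, standing upright; origin at the centre of its underside. Leave it standing.
- cap_tub: Loose round tub of caps with a green lid, 67 mm in diameter, 55 mm high; origin at the centre of its underside. Leave it standing.
- vial_capper: Big cream and red hand press, fixed, right of the counter: an obstacle. Its box, 309 (x) x 254 (y) x 190 mm, spans -0.12 to 0.19 m in x and -0.125 to 0.13 m in y from this origin (on the table); a head 150 mm wide is above it. Its lever's black ball sticks out towards the robot 0.22 m before the origin, 0.64 to 0.73 m high: swing past low, drawn in near the robot.

How it is judged:
By the outcome, as a careful person would: the job done as asked, in the order asked, and still so for the second after the job is handed in, with the robot touching nothing.
It also fails if it takes over 62 s, if anything falls off the work surface, if the arm or the gripper's body presses on something with over 40 N, if the wrist force passes 120 N, or if a joint passes its speed limit or range.

## Working session

There is one attempt and no reset: what is moved stays moved. The work goes in short steps, Python scripts to look and compute and a tool call to move; the robot and the scene stay as the last step left them, time stands still between calls to the robot, and variables do not carry over. Pictures are saved under pics/ and viewed, at most 10 in all, crops included, and the job is handed in when it is done.

Besides the shell and the picture viewer there is one more tool, called after ">>>" by a JSON object that holds its "method" and its "body". apply_moves: Moves the arm, as the interface text tells. Its arguments: {"type":"object","properties":{"rows":{"type":"array","items":{"type":"array","items":{"type":"number"}}},"hand":{"type":"number"},"squeeze":{"type":"number"}},"required":["rows"]}

```bash
mkdir -p pics; python3 - <<'E'
from bench import manip
import cv2,numpy as np
for n in("scene","side"):
    p,d=manip.read_camera(n); cv2.imwrite(f"pics/{n}0.png",p); np.save(f"pics/{n}0.npy",d)
    c=manip.calibration(n); print(n,-np.array(c["R"]).T@np.array(c["t"]))
s=manip.sense(); print(s["time"],s["ee_pos"],s["orientation"],s["width"])
E
```

```text
scene [0.02126031 0.75058573 0.75246838]
side [0.45118929 1.05588914 0.52065762]
0.1 [ 0.13924959 -0.55715414  0.20442862] [[ 9.70182081e-01  2.42377125e-01 -2.41404083e-04]
 [ 2.42377118e-01 -9.70180067e-01  1.99262657e-03]
 [ 2.48761671e-04 -1.99172142e-03 -9.99997986e-01]] 0.09400180424268675
```

View pics/scene0.png

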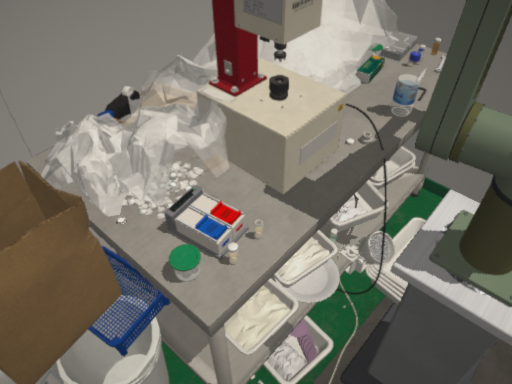

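View pics/side0.png

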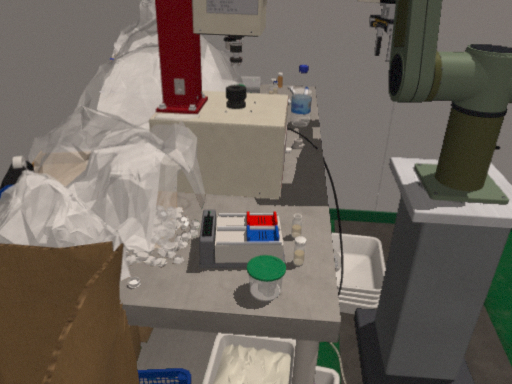

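The scene view shows the counter near (208,220): the blue shutter is at (210,228), red at (227,213), vials at (233,253) and (258,228), and the tub at (184,262). The capper stands between the arm and the counter.

```bash
cat > h.py <<'E'
import cv2,numpy as np
from bench import manip
def cloud(c,d,m):
    v,u=np.nonzero(m&(d>0)); K=np.array(c["camera_matrix"])
    n=cv2.undistortPoints(np.c_[u,v].astype(float)[:,None],K,np.array(c["dist_coeffs"]))[:,0]
    z=d[v,u][:,None]
    return (np.c_[n,np.ones(len(n))]*z-np.array(c["t"]))@np.array(c["R"])
def masks(p):
    h=cv2.cvtColor(p,cv2.COLOR_BGR2HSV); H,S,V=[h[...,i] for i in range(3)]
    return dict(blue=(abs(H.astype(int)-108)<14)&(S>140)&(V>80),red=((H<8)|(H>172))&(S>150)&(V>80),green=(abs(H.astype(int)-72)<20)&(S>110)&(V>60))
def rect(P):
    r=cv2.minAreaRect((P[:,:2]*1000).astype(np.float32)); return np.round(r[0],1),np.round(r[1],1),round(r[2],1)
E
python3 - <<'E'
from h import *
box={"scene":(150,180,290,290),"side":(190,200,320,310)}
for n in box:
    p=cv2.imread(f"pics/{n}0.png"); d=np.load(f"pics/{n}0.npy"); c=manip.calibration(n)
    x0,y0,x1,y1=box[n]; w=np.zeros(d.shape,bool); w[y0:y1,x0:x1]=1
    for k,m in masks(p).items():
        P=cloud(c,d,m&w); z=P[:,2]
        lo,hi=(.048,.072) 
        Q=P[(z>lo)&(z<hi)]; print(n,k,len(P),np.round(np.percentile(z,[5,50,95]),4)); 
        if len(Q)>5: print("   ",rect(Q), np.round(Q.mean(0),4))
    P=cloud(c,d,w); z=P[:,2]
    T=P[(z>.045)&(z<.053)]; print("top",rect(T))
    D=P[(z>.060)&(z<.068)]; print("z60-68",len(D),rect(D))
    # height map of everything above the table
    G=P[(z>.012)&(z<.08)]
    X=((G[:,:2]-[.3,-.1])*1000/1).astype(int)
    im=np.zeros((600,600),np.uint8)
    ok=((X>=0)&(X<600)).all(1); im[X[ok,0],X[ok,1]]=1
    im=cv2.morphologyEx(im,cv2.MORPH_CLOSE,np.ones((7,7)))
    N,L,S,C=cv2.connectedComponentsWithStats(im)
    for s,cc in zip(S[1:],C[1:]):
        if s[4]>60: print("blob y,x min/size mm",s[0]-100,s[1]+300,s[2],s[3],s[4])
E
```

```text
scene blue 391 [0.0525 0.0551 0.0649]
    (array([490.1, 378.6]), array([58.5, 40.1]), 5.5) [0.4915 0.3796 0.0567]
scene red 365 [0.0526 0.0555 0.0647]
    (array([496.4, 327.2]), array([59.7, 41.2]), 7.5) [0.4975 0.328  0.0569]
scene green 642 [0.0512 0.0535 0.0558]
    (array([536.1, 421.6]), array([ 63.3, 220.3]), 49.9) [0.4768 0.4709 0.0535]
top (array([493.6, 350.3]), array([338.4, 255.4]), 46.5)
z60-68 595 (array([584.3, 366. ]), array([242.4, 111.8]), 5.9)
blob y,x min/size mm 375 408 22 23 373
blob y,x min/size mm 284 414 23 24 281
blob y,x min/size mm 437 444 63 69 3324
blob y,x min/size mm 298 451 127 165 14859
blob y,x min/size mm 127 463 31 73 391
blob y,x min/size mm 350 643 63 65 1888
blob y,x min/size mm 333 648 21 12 131
blob y,x min/size mm 273 652 77 46 1181
side blue 347 [0.0544 0.0559 0.0667]
    (array([490.4, 381.5]), array([57.6, 39.7]), 7.0) [0.4916 0.381  0.0577]
side red 335 [0.0545 0.0561 0.0662]
    (array([496.2, 327.5]), array([58.7, 41.3]), 8.2) [0.4959 0.3292 0.0577]
side green 785 [0.053  0.0547 0.0565]
    (array([477. , 472.2]), array([64.8, 64.8]), 67.5) [0.4767 0.4738 0.0547]
top (array([506.8, 399. ]), array([195.4, 216.1]), 4.7)
z60-68 588 (array([536.4, 361.4]), array([147.2, 112. ]), 6.9)
blob y,x min/size mm 374 408 24 23 386
blob y,x min/size mm 283 414 25 22 343
blob y,x min/size mm 438 444 62 67 3355
blob y,x min/size mm 296 450 130 166 14720
blob y,x min/size mm 284 630 21 20 173
```

```bash
python3 - <<'E'
import cv2
p=cv2.imread("pics/scene0.png")[175:295,140:300]; q=cv2.imread("pics/side0.png")[195:315,190:350]
cv2.imwrite("pics/z0.png",cv2.hconcat([cv2.resize(a,(400,300),interpolation=cv2.INTER_CUBIC) for a in(p,q)]))
E
```

```text
(no output)
```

View pics/z0.png

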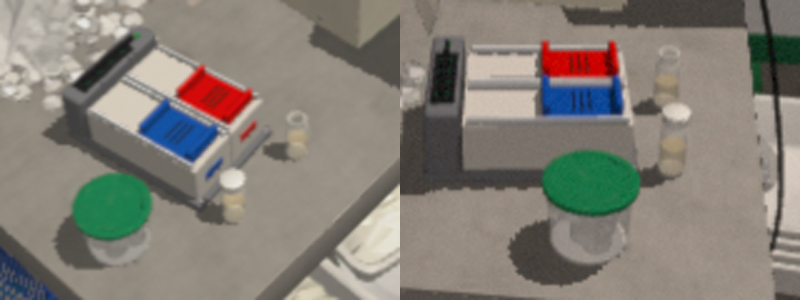

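The zoom shows both shutters near closed, red at top and blue nearest the tub. The capped vial stands in front of the blue module and the open vial in front of the red one. Next I'm checking where the capper is so I can plan the swing.

```bash
python3 - <<'E'
from h import *
for n in("scene","side"):
    d=np.load(f"pics/{n}0.npy"); c=manip.calibration(n); P=cloud(c,d,d>0)
    print(n)
    for lo,hi in((.02,.1),(.1,.18),(.18,.2),(.25,.4),(.4,.8)):
        Q=P[(P[:,2]>lo)&(P[:,2]<hi)&(abs(P[:,1])<.45)&(P[:,0]>.2)&(P[:,0]<1.0)]
        if len(Q): print(lo,hi,len(Q),np.round(np.percentile(Q,[1,50,99],axis=0)[:,:2],3).tolist())
    w=P[(P[:,0]>.2)&(P[:,0]<.45)&(abs(P[:,1])<.5)&(P[:,2]>.06)]; print("near",len(w),np.round(w[::max(1,len(w)//12)],3).tolist())
print(manip.sense()["joint_positions"])
E
```

```text
scene
0.02 0.1 12313 [[0.395, -0.426], [0.601, 0.27], [0.984, 0.445]]
0.1 0.18 12600 [[0.412, -0.421], [0.733, 0.157], [0.988, 0.445]]
0.18 0.2 5411 [[0.424, -0.384], [0.569, 0.064], [0.761, 0.155]]
0.25 0.4 3875 [[0.201, -0.025], [0.675, 0.081], [0.753, 0.096]]
0.4 0.8 2645 [[0.201, -0.026], [0.528, 0.082], [0.732, 0.099]]
near 1745 [[0.215, 0.026, 0.517], [0.208, 0.036, 0.497], [0.211, 0.044, 0.47], [0.202, 0.046, 0.444], [0.407, -0.401, 0.191], [0.204, 0.055, 0.406], [0.408, -0.412, 0.117], [0.394, -0.381, 0.119], [0.396, -0.375, 0.103], [0.405, -0.37, 0.084], [0.209, 0.066, 0.353], [0.201, 0.074, 0.317], [0.2, 0.07, 0.247]]
side
0.02 0.1 13515 [[0.405, -0.377], [0.618, 0.342], [0.994, 0.447]]
0.1 0.18 15967 [[0.445, -0.376], [0.764, 0.26], [0.994, 0.448]]
0.18 0.2 3833 [[0.423, -0.385], [0.592, 0.095], [0.97, 0.226]]
0.25 0.4 6746 [[0.202, -0.393], [0.676, 0.081], [0.979, 0.097]]
0.4 0.8 2489 [[0.202, -0.055], [0.599, 0.091], [0.75, 0.099]]
near 2534 [[0.222, -0.065, 0.437], [0.21, 0.046, 0.429], [0.215, 0.016, 0.405], [0.215, 0.016, 0.384], [0.217, 0.008, 0.361], [0.217, -0.002, 0.337], [0.217, 0.014, 0.317], [0.43, -0.386, 0.196], [0.208, 0.077, 0.296], [0.215, 0.039, 0.261], [0.215, 0.041, 0.245], [0.44, -0.375, 0.092], [0.404, -0.369, 0.061]]
[-1.47651898e+00  2.07341710e-01  1.54275705e+00 -5.35907418e-05
  1.39350039e+00 -1.50528682e-01]
```

>>> {"method": "apply_moves", "body": {"rows": [[0,-28,6,0,0,0],[0,-28,6,0,0,0],[0,-28,6,0,0,0],[0,-28,6,0,0,0],[0,-28,6,0,0,0],[0,-28,6,0,0,0],[0,-28,6,0,0,0],[0,-28,6,0,0,0]], "hand": 0, "squeeze": 40}}

```text
time: 0.77
ee_pos: [0.0848, -0.3387, 0.1566]
orientation: [[0.97, 0.243, -0.0], [0.243, -0.97, 0.001], [0.0, -0.001, -1.0]]
force: [0.1, 0.2, 0.3]
width: 0.0442
gripper_force: 0.0
```

>>> {"method": "apply_moves", "body": {"rows": [[36,-2,0,0,0,-6],[36,-2,0,0,0,-6],[36,-2,0,0,0,-6],[36,-2,0,0,0,-6],[36,-2,0,0,0,-6],[36,-2,0,0,0,-6],[36,-2,0,0,0,-6],[36,-2,0,0,0,-6],[36,-2,0,0,0,-6],[36,-2,0,0,0,-6]]}}

```text
time: 1.6
ee_pos: [0.3327, -0.0987, 0.1574]
orientation: [[0.27, 0.963, 0.0], [0.963, -0.27, -0.0], [0.0, 0.0, -1.0]]
force: [0.6, 0.1, -1.2]
width: 0.0006
gripper_force: 0.0
```

>>> {"method": "apply_moves", "body": {"rows": [[36,-2,0,0,0,-6],[36,-2,0,0,0,-6],[36,-2,0,0,0,-6],[36,-2,0,0,0,-6],[36,-2,0,0,0,-6],[36,-2,0,0,0,-6],[36,-2,0,0,0,-6],[36,-2,0,0,0,-6],[36,-2,0,0,0,-6]]}}

```text
time: 2.35
ee_pos: [0.2703, 0.2079, 0.1574]
orientation: [[-0.62, 0.785, 0.0], [0.785, 0.62, 0.0], [0.0, 0.0, -1.0]]
force: [-0.2, 0.4, 0.8]
width: 0.0007
gripper_force: 0.0
```

>>> {"method": "apply_moves", "body": {"rows": [[0,30,0,0,0,0],[0,30,0,0,0,0],[0,30,0,0,0,0],[0,30,0,0,0,0],[0,30,0,0,0,0],[0,0,0,0,0,6.2],[0,0,0,0,0,6.2],[0,0,0,0,0,6.2],[0,0,0,0,0,6.2],[0,0,0,0,0,6.2]]}}

```text
time: 3.18
ee_pos: [0.3889, 0.2986, 0.1568]
orientation: [[-0.117, 0.993, -0.001], [0.993, 0.117, -0.001], [-0.001, -0.001, -1.0]]
force: [-0.4, 0.4, -0.0]
width: 0.0003
gripper_force: 0.0
```

```bash
cat > look.py <<'E'
from h import *
import sys
tag=sys.argv[1]
c=manip.calibration("wrist"); p,d=manip.read_camera("wrist"); s=manip.sense()
cv2.imwrite(f"pics/{tag}.png",p); np.save(f"pics/{tag}.npy",d)
print(s["time"],np.round(s["ee_pos"],4),"yaw tool y",np.degrees(np.arctan2(s["orientation"][1][1],s["orientation"][0][1])))
for k,m in masks(p).items():
    P=cloud(c,d,m)
    if len(P)<30: continue
    Q=P[(P[:,2]>.045)&(P[:,2]<.075)&(P[:,0]>.38)&(P[:,0]<.62)&(P[:,1]<.43)&(P[:,1]>.25)]
    if len(Q)>30: print(k,len(Q),rect(Q),np.round(np.percentile(Q[:,2],[5,50,95]),4))
E
python3 look.py w1
```

```text
3.2333 [0.389  0.2987 0.1569] yaw tool y 6.536188645321954
blue 3376 (array([490.6, 378.7]), array([59. , 40.2]), 7.8) [0.0533 0.0547 0.0652]
red 3089 (array([496.4, 326.9]), array([58.9, 41.1]), 7.3) [0.0536 0.0549 0.0652]
```

View pics/w1.png

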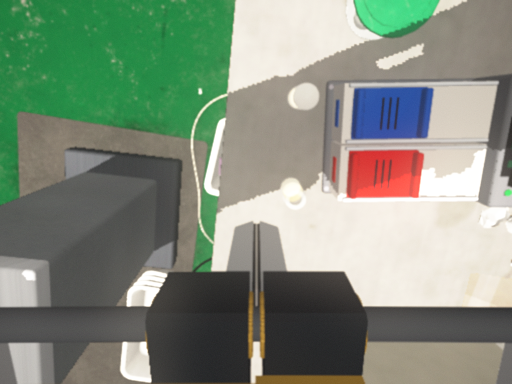

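The wrist view shows the blue shutter at (392,112), the red at (385,173) and the vials at (303,96) and (292,193). Tool y lies nearly along counter x. Next I move over the blue dish.

>>> {"method": "apply_moves", "body": {"rows": [[17,27.5,0,0,0,-0.8],[17,27.5,0,0,0,0],[17,27.5,0,0,0,0],[17,27.5,0,0,0,0],[0,0,25,0,0,0],[0,0,25,0,0,0],[0,0,0,0,0,0],[0,0,0,0,0,0]]}}

```text
time: 3.9
ee_pos: [0.4875, 0.3798, 0.1051]
orientation: [[-0.138, 0.99, -0.005], [0.99, 0.137, -0.003], [-0.002, -0.005, -1.0]]
force: [0.2, -0.3, -0.2]
width: 0.0004
gripper_force: 0.0
```

```bash
python3 look.py w2; python3 - <<'E'
from h import *
p,d=manip.read_camera("scene"); cv2.imwrite("pics/s2.png",cv2.resize(p[150:300,130:310],(720,600),interpolation=cv2.INTER_CUBIC))
E
```

```text
3.95 [0.4888 0.3805 0.1071] yaw tool y 7.886536402314008
blue 3257 (array([491.2, 379.1]), array([57.8, 40.4]), 7.2) [0.0536 0.0548 0.0652]
red 417 (array([497.4, 327. ]), array([58.6, 40.9]), 7.5) [0.0539 0.0618 0.0656]
green 40 (array([602.4, 327.2]), array([8.2, 5. ]), 84.0) [0.0645 0.0654 0.0667]
```

View pics/w2.png

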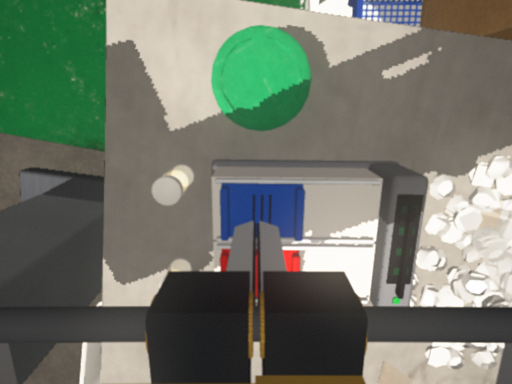

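The tip is over the blue dish, with the ridges either side at about (222,212) and (302,212). Next I lower into the dish.

>>> {"method": "apply_moves", "body": {"rows": [[-1,2,10,0,0,0.5],[0,0,12,0,0,0],[0,0,10,0,0,0],[0,0,10,0,0,0],[0,0,7,0,0,0],[0,0,0,0,0,0],[0,0,0,0,0,0],[0,0,0,0,0,0]]}}

```text
time: 4.67
ee_pos: [0.4917, 0.3803, 0.0586]
orientation: [[-0.128, 0.992, 0.0], [0.992, 0.128, 0.0], [0.0, 0.0, -1.0]]
force: [-0.3, 0.8, -0.1]
width: 0.0005
gripper_force: 0.0
```

>>> {"method": "apply_moves", "body": {"rows": [[0,5,0,0,0,0],[0,5,0,0,0,0],[0,5,0,0,0,0],[0,5,0,0,0,0],[0,5,0,0,0,0],[0,5,0,0,0,0],[0,5,0,0,0,0],[0,5,0,0,0,0],[0,5,0,0,0,0],[0,5,0,0,0,0]]}}

```text
time: 5.5
ee_pos: [0.5418, 0.3868, 0.0589]
orientation: [[-0.128, 0.992, 0.001], [0.992, 0.128, 0.0], [0.0, 0.001, -1.0]]
force: [-1.4, 0.4, 3.6]
width: 0.0001
gripper_force: 2.1
```

>>> {"method": "apply_moves", "body": {"rows": [[0,3,0,0,0,0],[0,2,0,0,0,0],[0,2,0,0,0,0],[0,0,0,0,0,0]]}}

```text
time: 5.83
ee_pos: [0.5488, 0.3877, 0.0589]
orientation: [[-0.127, 0.992, 0.001], [0.992, 0.127, 0.001], [0.0, 0.001, -1.0]]
force: [-0.5, 0.4, 3.9]
width: 0.0006
gripper_force: 1.7
```

>>> {"method": "apply_moves", "body": {"rows": [[0,2,0,0,0,0],[0,2,0,0,0,0],[0,2,0,0,0,0],[0,0,0,0,0,0]]}}

```text
time: 6.17
ee_pos: [0.5544, 0.3883, 0.0588]
orientation: [[-0.128, 0.992, 0.001], [0.992, 0.128, 0.0], [0.0, 0.001, -1.0]]
force: [-1.5, 0.6, 5.0]
width: 0.0007
gripper_force: 2.0
```

```bash
python3 look.py w3
```

```text
6.2167 [0.5544 0.3884 0.0588] yaw tool y 7.327235004811727
blue 4168 (array([538.8, 385.2]), array([59.3, 41.4]), 7.7) [0.0536 0.0548 0.0651]
red 1255 (array([484.9, 326.9]), array([33.8, 39. ]), 7.8) [0.0537 0.0548 0.0649]
```

View pics/w3.png

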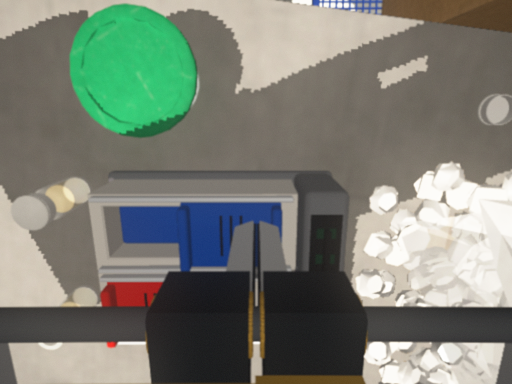

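The well is partly bared (121–183, 205–243), with the shutter about 8–10 mm short of its stop.

>>> {"method": "apply_moves", "body": {"rows": [[0,2,0,0,0,0],[0,2,0,0,0,0],[0,2,0,0,0,0],[0,0,0,0,0,0]]}}

```text
time: 6.55
ee_pos: [0.5602, 0.3891, 0.0587]
orientation: [[-0.128, 0.992, 0.0], [0.992, 0.128, 0.0], [0.0, 0.001, -1.0]]
force: [-1.5, 1.1, 3.9]
width: 0.0003
gripper_force: 2.1
```

>>> {"method": "apply_moves", "body": {"rows": [[0,1,0,0,0,0],[0,1,0,0,0,0],[0,0,0,0,0,0]]}}

```text
time: 6.8
ee_pos: [0.5616, 0.3893, 0.0587]
orientation: [[-0.128, 0.992, -0.001], [0.992, 0.128, -0.0], [0.0, -0.001, -1.0]]
force: [-2.3, -0.7, 5.5]
width: 0.0004
gripper_force: 2.9
```

>>> {"method": "apply_moves", "body": {"rows": [[0,1,0,0,0,0],[0,1,0,0,0,0],[0,0,0,0,0,0]]}}

```text
time: 7.05
ee_pos: [0.5617, 0.3893, 0.0585]
orientation: [[-0.128, 0.992, -0.005], [0.992, 0.128, -0.001], [-0.0, -0.005, -1.0]]
force: [-6.0, -1.0, 8.0]
width: 0.0002
gripper_force: 5.2
```

>>> {"method": "apply_moves", "body": {"rows": [[0,1,0,0,0,0],[0,1,0,0,0,0],[0,0,0,0,0,0]]}}

```text
time: 7.3
ee_pos: [0.5619, 0.3893, 0.0585]
orientation: [[-0.128, 0.992, -0.008], [0.992, 0.128, -0.002], [-0.001, -0.009, -1.0]]
force: [-10.5, -0.9, 11.7]
width: 0.0002
gripper_force: 7.5
```

Force rises with no motion, so the shutter is at its stop. I back off, lift and look.

>>> {"method": "apply_moves", "body": {"rows": [[0,-10,0,0,0,0],[0,-8,0,0,0,0],[0,0,-20,0,0,0],[0,0,-25,0,0,0],[0,-30,0,0,0,0],[0,-28,0,0,0,0],[0,0,0,0,0,0],[0,0,0,0,0,0]]}}

```text
time: 7.97
ee_pos: [0.4883, 0.3791, 0.1021]
orientation: [[-0.129, 0.992, -0.002], [0.992, 0.129, -0.002], [-0.002, -0.002, -1.0]]
force: [0.4, -0.3, -0.4]
width: 0.0007
gripper_force: 0.0
```

```bash
python3 look.py w4; python3 - <<'E'
from h import *
p=cv2.imread("pics/w4.png"); d=np.load("pics/w4.npy"); c=manip.calibration("wrist")
P=cloud(c,d,masks(p)["blue"]); z=P[:,2]; L=(P[:,0]<.55)&(P[:,1]>.34)
for lo,hi in((.028,.042),(.050,.070)):
    Q=P[L&(z>lo)&(z<hi)]; print(lo,len(Q),rect(Q),np.median(Q[:,2]))
E
```

```text
8.0167 [0.4899 0.3795 0.1026] yaw tool y 7.353985103737478
blue 3651 (array([546.3, 385.7]), array([59.3, 41. ]), 7.2) [0.0536 0.0548 0.0653]
red 436 (array([497.4, 327.3]), array([58.4, 40.6]), 7.5) [0.0539 0.0613 0.0657]
green 38 (array([600.9, 327.2]), array([4.5, 8.7]), 40.5) [0.0647 0.0656 0.0673]
0.028 1568 (array([488.6, 378.4]), array([41.8, 25.1]), 6.2) 0.03659149839363758
0.05 1721 (array([535.4, 384.8]), array([34.1, 39.9]), 7.1) 0.05549198981584623
```

View pics/w4.png

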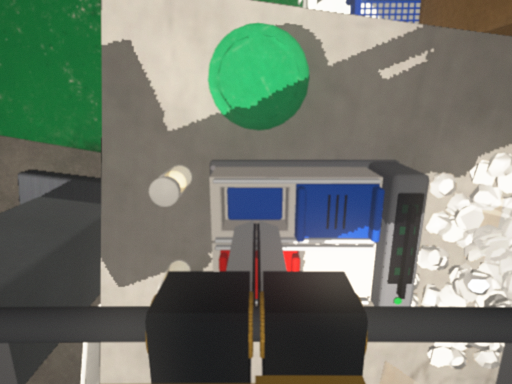

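The well is fully bared, with the key at (255,203) and the shutter against its stop. Descending.

>>> {"method": "apply_moves", "body": {"rows": [[-1,-2.5,0,0,0,0],[0,0,20,0,0,0],[0,0,20,0,0,0],[0,0,10,0,0,0],[0,0,6,0,0,0],[0,0,5,0,0,0],[0,0,0,0,0,0],[0,0,0,0,0,0]]}}

```text
time: 8.68
ee_pos: [0.4888, 0.3789, 0.0429]
orientation: [[-0.127, 0.992, 0.001], [0.992, 0.127, 0.0], [0.0, 0.001, -1.0]]
force: [1.1, 0.3, -0.5]
width: 0.0005
gripper_force: 0.0
```

>>> {"method": "apply_moves", "body": {"rows": [[0,0,3,0,0,0],[0,0,2,0,0,0],[0,0,2,0,0,0],[0,0,2,0,0,0],[0,0,0,0,0,0]]}}

```text
time: 9.1
ee_pos: [0.4887, 0.379, 0.0339]
orientation: [[-0.128, 0.992, 0.001], [0.992, 0.128, 0.001], [0.0, 0.001, -1.0]]
force: [-0.2, 0.5, 3.5]
width: 0.0003
gripper_force: 1.5
```

>>> {"method": "apply_moves", "body": {"rows": [[0,0,2,0,0,0],[0,0,2,0,0,0],[0,0,2,0,0,0],[0,0,0,0,0,0],[0,0,0,0,0,0]]}}

```text
time: 9.52
ee_pos: [0.4887, 0.3791, 0.031]
orientation: [[-0.128, 0.992, 0.001], [0.992, 0.128, 0.0], [0.0, 0.001, -1.0]]
force: [-5.7, -3.8, 17.7]
width: 0.0005
gripper_force: 9.2
```

Bottomed at z = 0.031 with 17.7 N. Holding.

>>> {"method": "apply_moves", "body": {"rows": [[0,0,0,0,0,0],[0,0,0,0,0,0],[0,0,0,0,0,0],[0,0,0,0,0,0],[0,0,0,0,0,0],[0,0,0,0,0,0],[0,0,0,0,0,0],[0,0,0,0,0,0],[0,0,0,0,0,0],[0,0,0,0,0,0]]}}

```text
time: 10.35
ee_pos: [0.4887, 0.3791, 0.031]
orientation: [[-0.128, 0.992, 0.001], [0.992, 0.128, 0.0], [0.0, 0.001, -1.0]]
force: [-5.0, -3.6, 18.3]
width: 0.0006
gripper_force: 9.1
```

>>> {"method": "apply_moves", "body": {"rows": [[0,0,0,0,0,0],[0,0,0,0,0,0],[0,0,0,0,0,0],[0,0,0,0,0,0],[0,0,0,0,0,0],[0,0,0,0,0,0],[0,0,0,0,0,0],[0,0,0,0,0,0],[0,0,0,0,0,0]]}}

```text
time: 11.1
ee_pos: [0.4887, 0.3791, 0.031]
orientation: [[-0.128, 0.992, 0.001], [0.992, 0.128, 0.0], [0.0, 0.001, -1.0]]
force: [-5.1, -3.6, 18.4]
width: -0.0001
gripper_force: 9.1
```

>>> {"method": "apply_moves", "body": {"rows": [[0,0,-4,0,0,0],[0,0,-6,0,0,0],[0,0,-20,0,0,0],[0,0,-25,0,0,0],[0,0,-20,0,0,0],[0,30,0,0,0,0],[0,28,0,0,0,0],[0,0,0,0,0,0],[0,0,0,0,0,0],[0,0,0,0,0,0]]}}

```text
time: 11.93
ee_pos: [0.5444, 0.3856, 0.1012]
orientation: [[-0.127, 0.992, -0.003], [0.992, 0.127, -0.001], [-0.001, -0.003, -1.0]]
force: [-0.5, 0.1, -0.1]
width: 0.0006
gripper_force: 0.0
```

```bash
python3 look.py w5; python3 - <<'E'
from h import *
p=cv2.imread("pics/w5.png"); d=np.load("pics/w5.npy"); c=manip.calibration("wrist")
P=cloud(c,d,masks(p)["blue"]); z=P[:,2]; Q=P[(P[:,0]<.53)&(P[:,1]>.34)&(z<.045)&(z>.02)]; print(len(Q),np.median(Q[:,2]))
E
```

```text
11.9833 [0.5441 0.3856 0.1012] yaw tool y 7.339456000827096
blue 3615 (array([546.5, 385.8]), array([58.1, 40.7]), 7.2) [0.0536 0.0549 0.0653]
red 2092 (array([497.7, 328.1]), array([59.8, 39.3]), 8.7) [0.0537 0.0549 0.0653]
1616 0.03619106085210312
```

>>> {"method": "apply_moves", "body": {"rows": [[0,1,15,0,0,0],[0,0,15,0,0,0],[0,0,8,0,0,0],[0,0,5,0,0,0],[0,0,0,0,0,0],[0,0,0,0,0,0],[0,0,0,0,0,0]]}}

```text
time: 12.57
ee_pos: [0.5471, 0.3866, 0.0604]
orientation: [[-0.128, 0.992, 0.001], [0.992, 0.128, 0.001], [0.001, 0.001, -1.0]]
force: [0.5, -0.3, -0.1]
width: 0.0006
gripper_force: 0.0
```

Key is back up (36 mm). Closing the shutter now.

>>> {"method": "apply_moves", "body": {"rows": [[0,-5,1.5,0,0,0],[0,-5,0,0,0,0],[0,-5,0,0,0,0],[0,-5,0,0,0,0],[0,-5,0,0,0,0],[0,-5,0,0,0,0],[0,-5,0,0,0,0],[0,-5,0,0,0,0],[0,-5,0,0,0,0],[0,-5,0,0,0,0]]}}

```text
time: 13.4
ee_pos: [0.4969, 0.3799, 0.0584]
orientation: [[-0.128, 0.992, 0.001], [0.992, 0.128, 0.0], [0.0, 0.001, -1.0]]
force: [2.6, 0.0, 3.0]
width: 0.0006
gripper_force: 1.4
```

>>> {"method": "apply_moves", "body": {"rows": [[0,-5,0,0,0,0],[0,-4,0,0,0,0],[0,-3,0,0,0,0],[0,-3,0,0,0,0],[0,-2,0,0,0,0],[0,-2,0,0,0,0],[0,-2,0,0,0,0],[0,-2,0,0,0,0],[0,0,0,0,0,0]]}}

```text
time: 14.15
ee_pos: [0.474, 0.377, 0.0582]
orientation: [[-0.128, 0.992, -0.0], [0.992, 0.128, 0.0], [0.0, -0.0, -1.0]]
force: [0.8, -0.2, 5.4]
width: 0.0005
gripper_force: 2.0
```

Expected stop is at about x = 0.471; I approach it slowly.

>>> {"method": "apply_moves", "body": {"rows": [[0,-1,0,0,0,0],[0,-1,0,0,0,0],[0,-1,0,0,0,0],[0,-1,0,0,0,0],[0,0,0,0,0,0]]}}

```text
time: 14.57
ee_pos: [0.4721, 0.3767, 0.0584]
orientation: [[-0.128, 0.992, 0.004], [0.992, 0.128, 0.001], [0.001, 0.004, -1.0]]
force: [4.7, -0.1, 2.5]
width: 0.0005
gripper_force: 2.8
```

>>> {"method": "apply_moves", "body": {"rows": [[0,-1,0,0,0,0],[0,-1,0,0,0,0],[0,-1,0,0,0,0],[0,0,0,0,0,0],[0,0,0,0,0,0]]}}

```text
time: 14.98
ee_pos: [0.4713, 0.3767, 0.0591]
orientation: [[-0.127, 0.992, 0.008], [0.992, 0.127, 0.002], [0.001, 0.009, -1.0]]
force: [8.8, 0.8, 0.9]
width: 0.0003
gripper_force: 3.7
```

>>> {"method": "apply_moves", "body": {"rows": [[0,-1,0,0,0,0],[0,-1,0,0,0,0],[0,-1,0,0,0,0],[0,0,0,0,0,0],[0,0,0,0,0,0]]}}

```text
time: 15.4
ee_pos: [0.4703, 0.3768, 0.06]
orientation: [[-0.127, 0.992, 0.012], [0.992, 0.127, 0.004], [0.002, 0.013, -1.0]]
force: [11.0, 2.0, 2.3]
width: 0.0001
gripper_force: 4.8
```

>>> {"method": "apply_moves", "body": {"rows": [[0,12,0,0,0,0],[0,12,0,0,0,0],[0,0,0,0,0,0],[0,0,-20,0,0,0],[0,0,-25,0,0,0],[0,0,0,0,0,0],[0,0,0,0,0,0]]}}

```text
time: 15.98
ee_pos: [0.4876, 0.3789, 0.1033]
orientation: [[-0.128, 0.992, -0.0], [0.992, 0.128, 0.0], [0.0, 0.0, -1.0]]
force: [0.8, 0.2, -0.3]
width: 0.0005
gripper_force: 0.0
```

```bash
python3 look.py w6
```

```text
16.0333 [0.4867 0.3783 0.102 ] yaw tool y 7.343151831708249
blue 3413 (array([486.8, 378.2]), array([57.8, 40.7]), 7.4) [0.0536 0.0548 0.0652]
red 425 (array([496. , 340.6]), array([49.8, 47.7]), 47.9) [0.0539 0.0604 0.0657]
green 39 (array([602.5, 325.7]), array([4.8, 5.5]), 8.9) [0.0644 0.0655 0.0663]
```

View pics/w6.png

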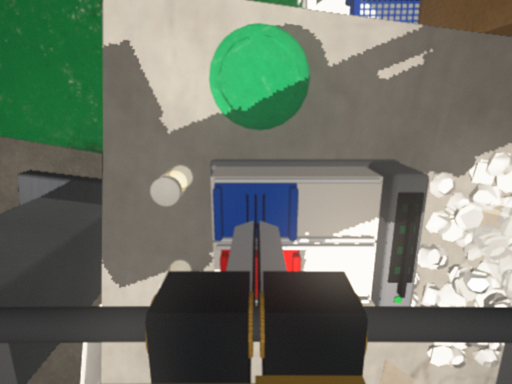

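The shutter is back over the well at (256,212), 60 mm from its open position, and the vial and tub in view are standing. The tool is clear.

```bash
python3 -c "
from bench import manip
print(manip.sign_off())"
```

```text
the job is handed in; nothing more can be done
None
```

The job is handed in: I opened the blue shutter to its stop, held the blue key fully down for about 1.5–2 s, saw it spring back up, and closed the shutter again; no verdict was returned, I didn't touch the red shutter, and I didn't recheck the open vial after closing.

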